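Fetch the boxed-in battery from its cradle

TASK

The small battery stands in the middle of the cradle, between its two guide posts, with the vial and the taller cell standing in the way at either end of it. First stand both the vial and the cell in the side tray, then fetch the battery and stand it in the round nest of the tester, and then put the vial and the cell back on the cradle, each upright on the very spot where it stood before. Tip nothing over and leave the two loose plugs where they lie.

Things in the scene. Friction and masses are not known exactly. Their poses are not given: they have to be found in the camera images.
- battery: AA-size battery, upright cylinder 15 mm in diameter and 50 mm high, red and white. Origin: centre of its underside, z axis up along it. Starts at the middle of the cradle. The guide posts leave no room for fingers across the cradle's y axis, so it can only be gripped with fingers closing along the cradle's x axis, once both neighbours are gone.
- vial: Sample vial, glass with a white screw cap, upright, 26 mm in diameter and 59 mm high. Origin: centre of its underside, z axis up. Starts on one of the two end seats of the cradle; which one varies.
- cell: Cylindrical cell, upright plain green cylinder 18 mm in diameter and 66 mm high. Origin: centre of its underside, z axis up. Starts on the other end seat of the cradle.
- cradle: Fixed aluminium plate 112 x 58 mm (x, y), top 8 mm above the bench, with three round pads in a row along its own x axis at x = -27, 0 and +27 mm. Beside the middle pad two steel guide posts, 9 x 6 mm, at y = +14.5 and -14.5 mm, tops 64 mm above the bench; their feet (11 mm above the bench) reach to x = +-6.5, y = +-24 mm. Origin: centre of its underside.
- tray: Side tray, fixed, white, open on top, 132 x 96 mm outside (x, y), walls 4 mm thick and 14 mm high, inner floor 4 to 5 mm above the bench. Origin: centre of its underside. Room for vial and cell side by side along its x axis.
- tester: Fixed grey tester housing 92 x 80 mm (x, y), its flat top 24 mm above the bench, with a round nest towards one end, and towards the other (+x) end a dark read-out strip and two brass sockets that rise up to 8 mm above the top. Origin: centre of its underside.
- nest (a point): Centre of the floor of the tester's round nest: a round recess 34 mm in diameter and 8 mm deep with a copper floor 16 mm above the bench, at x = -16 mm, y = 0 of the tester.
- plug_a: Bystander: loose round grey plug 42 x 19 x 19 mm lying on the bench; origin centre of its underside.
- plug_b: Bystander: loose round cream plug 42 x 19 x 19 mm lying on the bench; origin centre of its underside.
Not all that is in view belongs to the job. What is shaped like the cradle but green is not meant.

How it is judged:
By the outcome, as a careful person would: the job done as asked, in the order asked, and still so for the second after the job is handed in, with the robot touching nothing.
It also fails if it takes over 128 s, if anything falls off the work surface, if the arm or the gripper's body presses on something with over 40 N, if the wrist force passes 120 N, or if a joint passes its speed limit or range.

ROBOT

A 6-joint arm with a two-finger parallel gripper is mounted at the origin on a cart in front of the work surface, level with it; the furniture and walls round the work are solid. World frame = base frame: x ahead of the robot, y to its left, z up, the work surface at z = 0. Lengths are in m, angles in rad, forces in N, time in s.
With the tool pointing down it reaches from about 0.4 to 0.825 m from the base axis. Payload 7 kg.
Tool frame: the origin (TCP) lies on the centre line of the jaws, within the pads' length; the fingertips stand tip_reach ahead of it and the grasp point (between the pads) is the TCP (tip_reach is the distance from the TCP to the fingertips, in m); z points along the fingers, y is the line along which they close (so a half turn about z gives the same grasp; the last joint's range is limited). The gripper opens to 88 mm and grips with 3 to 60 N. Pads are 19 mm wide; open, the fingers measure 130 mm over their backs; the gripper's body (78 mm by 193 mm) begins 47 mm behind the grasp point.
Start: joints at [1.479, 0.359, 0.012, 0, -1.224, -0.288], TCP at [0.25, 0.627, 0.246] pointing down, gripper open.
Joint ranges: [-3.07, 3.07], [-1.43, 2.12], [-1.02, 1.25], [-3.03, 1.67], [-3.05, -0], [-3.03, 3.03]. Speed limits (rad/s): [2.39, 2.39, 3.01, 3.14, 3.14, 3.14].

INTERFACE

Orientations are given as [roll, pitch, yaw] about the fixed x, y, z axes, in that order (R = Rz(yaw) Ry(pitch) Rx(roll)).
In Python, from station import get_state, grab_frame, calibration, job_done, find_in, mark_of, tip_reach gives the robot as it stands.
- The arm moves only by the shell command python3 -m handwheel 'ROWS' [OPENING] [FORCE]. ROWS is JSON, a list of rows, each an object with "delta_pos": the shift along the world's x, y, z in units of 30 mm (1.0 is 30 mm), a list of three; "dr": the turn, a rotation vector about the world's x, y, z in degrees, a list of three. In form: [{"delta_pos": [tx, ty, tz], "dr": [rx, ry, rz]}, ...]. A call has 1 to 10 rows; each row shifts and turns the commanded pose from where the row before left it; what a row does not reach is not made up. A row lasts 1/10 s, in which the tool goes at most 50 mm and 8.59 degrees, less where a joint would pass 70% of its speed; a pose out of reach is approached as far as the arm can. A call is refused whole if a number of a shift passes 1 or a number of a turn 8.59, either way. A call with a gripper value outside its range is refused whole. OPENING is the closure, from -1 (fully open) to 1 (shut), set as the call begins (- or left out, the last holds). The fingers move at their own pace and stop on an object; FORCE is the grip in N (left out, the last holds). Time passes only in rows, so rows that do not move let the fingers close. It gives the time, the measured TCP pose, the force, the opening and the grip force at its end, in the units of the state.
- get_state(): the state, without advancing time (a new reading comes with each control period).
- grab_frame(name): name is "scene" or "top"; returns the picture (420x560x3 uint8, red, green, blue); there is no depth.
- calibration(name): a dict with "fx", "fy", "cx", "cy" (pixels), "extrinsics" (4x4, takes a point from world to camera coordinates). Camera axes: x right, y down, z forward; pixel columns grow to the right and rows downward; lengths in m; the calibration is good to about 2 mm. A picture is of the moment at which its call begins. calibration takes no time and is no camera call.
- job_done(): hands the job in; it is judged then, once.
Trained networks look in the newest picture that a camera, given by its name, has taken for a name from the list of things; names that differ only in an ending like _2 or _b are one class to them, and where a whole thing is asked for, a point or a joint stands for the part that bears it (a point fixed in the world has none). Each returns a list of dicts, best first, with "conf" (0 to 1); they miss things now and then, are a little off and sometimes report something else, mostly with a low value. They report only what shows in the picture. A call takes as long as a camera call. They do not tell look-alikes from the thing itself.
- find_in(camera, query): "location" ([column, row] in pixels, amid what is visible of it).
- mark_of(camera, query): "location" ([column, row] in pixels: a listed point, or the origin of a listed thing).
The state is a dict: "t": time; "q": joint angles; "qd": joint speeds; "joint_efforts": joint torques, N m; "eef_pos": TCP position; "ee_rot": TCP orientation; "force": force on the tool from outside, world axes, zero at the start; "moment": the same for the moment, N m; "width": finger opening in m; "gripper_force": force on a finger pad.
Only numpy, scipy, OpenCV 4.12 (cv2) and the standard library are available. Lean on these libraries where they do the work, as an engineer would, in place of code of your own. Each camera call takes 0.05 s, during which the arm holds its last target. There are 200 camera calls.

## Working session

There is one attempt and no reset: what is moved stays moved. The work goes in short steps, Python scripts to look and compute and a shell command to move; the robot and the scene stay as the last step left them, time stands still between calls to the robot, and variables do not carry over. Pictures are saved under pics/ and viewed, at most 14 in all, crops included, and the job is handed in when it is done.

```bash
ls; mkdir -p pics
python3 - <<'E'
from station import *
import cv2,numpy as np
for n in("scene","top"):
    f=grab_frame(n); cv2.imwrite(f"pics/{n}0.png",f[:,:,::-1])
    c=calibration(n); print(n,c["fx"],c["fy"],c["cx"],c["cy"]); print(np.round(c["extrinsics"],4).tolist())
    for q in("battery","vial","cell","cradle","tray","tester","nest","plug_a"):
        print(q,[(np.round(d["location"]).tolist(),round(d["conf"],2)) for d in mark_of(n,q)[:4]])
s=get_state();print(s,tip_reach() if callable(tip_reach) else tip_reach)
E
```

```text
pics
scene 543.067287888093 543.067287888093 277.0950592127694 219.79587372535715
[[0.7596, -0.6502, 0.0145, -0.5066], [-0.3847, -0.4672, -0.7961, 0.273], [0.5244, 0.5991, -0.605, 0.9353], [0.0, 0.0, 0.0, 1.0]]
battery [([239.0, 248.0], 0.67)]
vial []
cell [([248.0, 242.0], 0.5)]
cradle [([292.0, 174.0], 0.63), ([239.0, 254.0], 0.59)]
tray [([318.0, 310.0], 0.93), ([170.0, 210.0], 0.25)]
tester [([171.0, 213.0], 0.84), ([281.0, 283.0], 0.73)]
nest [([169.0, 208.0], 0.67)]
plug_a [([207.0, 232.0], 0.55), ([285.0, 282.0], 0.45)]
top 483.6926167233629 483.6926167233629 281.0282440014955 215.81765678071525
[[-0.0281, -0.9996, -0.0038, -0.016], [-0.9983, 0.0283, -0.05, 0.6478], [0.0501, 0.0024, -0.9987, 1.1374], [0.0, 0.0, 0.0, 1.0]]
battery [([275.0, 258.0], 0.45), ([280.0, 269.0], 0.39)]
vial [([278.0, 268.0], 0.58)]
cell [([271.0, 246.0], 0.49), ([232.0, 267.0], 0.21)]
cradle [([207.0, 137.0], 0.97), ([274.0, 260.0], 0.87)]
tray [([375.0, 250.0], 0.81)]
tester [([181.0, 276.0], 0.7)]
nest [([182.0, 282.0], 0.74)]
plug_a [([331.0, 248.0], 0.63), ([232.0, 264.0], 0.44)]
{'t': 0.9, 'q': array([ 1.47909919e+00,  3.58597593e-01,  1.19008604e-02, -1.18788174e-05,
       -1.22409132e+00, -2.88111271e-01]), 'qd': array([ 0.00016483,  0.00102732, -0.00173907,  0.00232894,  0.00090343,
        0.00122638]), 'joint_efforts': array([-9.53160998e-04, -5.82359576e+01,  2.93287772e+01,  7.00190753e+00,
        1.23441074e-02, -1.95796514e-05]), 'eef_pos': array([0.25024948, 0.62687512, 0.24556103]), 'ee_rot': array([-3.14158789e+00,  1.30637323e-05, -3.79812444e-01]), 'force': array([-0.27939861,  0.55788015, -0.41744977]), 'moment': array([-0.05225   ,  0.0238257 , -0.03660247]), 'gripper_force': 0.0, 'width': 0.0875098372752912} 0.019
```

View pics/scene0.png

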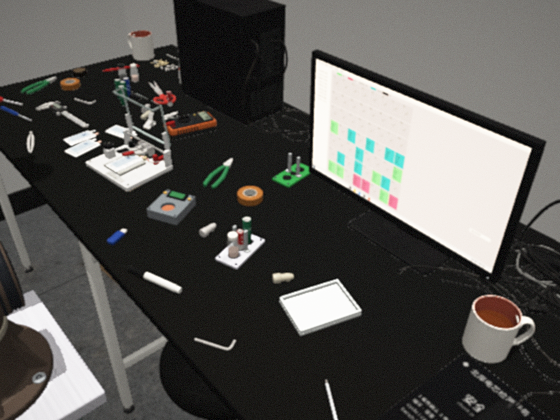

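View pics/top0.png

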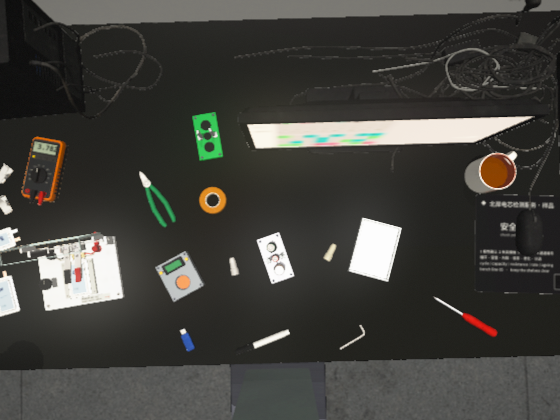

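```bash
cat > h.py <<'E'
from station import *
import cv2,numpy as np
def K(n):
    c=calibration(n);E=np.array(c["extrinsics"]);return c,E[:3,:3],E[:3,3]
def ray(n,px,z):
    c,R,t=K(n);d=R.T@np.array([(px[0]-c["cx"])/c["fx"],(px[1]-c["cy"])/c["fy"],1]);o=-R.T@t
    return (o+d*(z-o[2])/d[2])[:2]
def proj(n,p):
    c,R,t=K(n);q=R@np.array(p)+t;return np.array([c["fx"]*q[0]/q[2]+c["cx"],c["fy"]*q[1]/q[2]+c["cy"]])
def crop(f,x0,y0,w,h,s):
    return cv2.resize(f[y0:y0+h,x0:x0+w,::-1],None,fx=s,fy=s,interpolation=cv2.INTER_CUBIC)
def rect(f,x0,y0,w,h,thr):
    g=cv2.cvtColor(f,cv2.COLOR_RGB2GRAY)[y0:y0+h,x0:x0+w]
    cs,_=cv2.findContours((g>thr).astype(np.uint8),cv2.RETR_EXTERNAL,cv2.CHAIN_APPROX_NONE)
    r=cv2.minAreaRect(max(cs,key=cv2.contourArea));return cv2.boxPoints(r)+[x0,y0]
E
python3 - <<'E'
from h import *
f=grab_frame("top");g=grab_frame("scene")
a=crop(f,225,215,100,80,4);b=crop(g,195,200,100,80,4)
cv2.imwrite("pics/c1.png",np.hstack([a,b]))
cv2.imwrite("pics/c2.png",np.hstack([crop(f,145,240,100,80,4),crop(f,340,210,100,80,4)]))
for nm,a,z in(("cradle",(250,225,50,65,90),.008),("tester",(145,240,70,70,70),.024),("tray",(342,208,70,80,120),.014)):
    b=rect(f,*a[:4],a[4]);w=np.array([ray("top",p,z) for p in b])
    e=np.diff(np.vstack([w,w[:1]]),axis=0)
    print(nm,b.round(1).tolist(),"ctr",w.mean(0).round(4),"len",np.linalg.norm(e,axis=1).round(4),"ang",np.degrees(np.arctan2(e[:,1],e[:,0])).round(1))
E
```

```text
cradle [[255.3, 239.3], [279.0, 231.1], [294.6, 276.1], [271.0, 284.3]] ctr [ 0.5477 -0.017 ] len [0.06   0.1137 0.0597 0.1136] ang [ -72.4 -162.4  107.5   17.7]
tester [[153.8, 266.5], [185.5, 249.4], [204.7, 285.1], [173.0, 302.2]] ctr [0.5121 0.2093] len [0.0846 0.0956 0.0843 0.0954] ang [ -63.3 -152.8  116.6   27.4]
tray [[347.1, 270.8], [361.6, 216.6], [402.2, 227.4], [387.7, 281.7]] ctr [ 0.5618 -0.2547] len [0.1338 0.0999 0.1336 0.0993] ang [ -17.  -106.6  162.8   73.5]
```

View pics/c1.png

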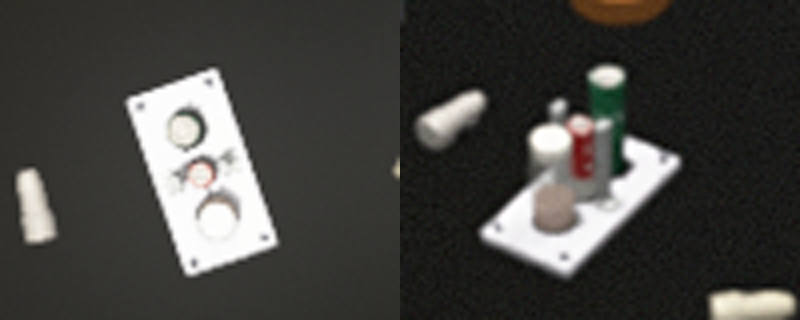

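View pics/c2.png

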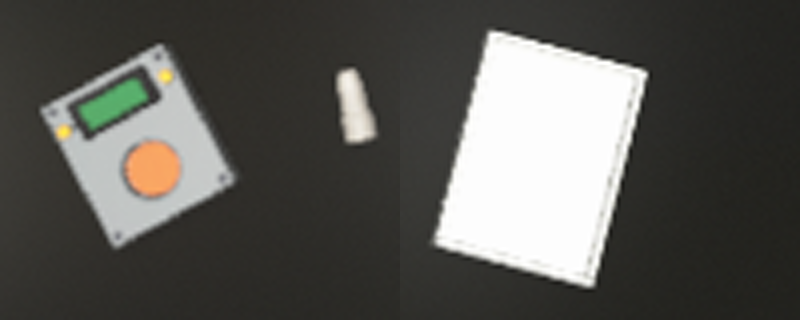

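The white plate at top (275,258) is the cradle; its look-alike is the green plate at (207,137). On the cradle the cell stands at the far end, (271,247), and the vial at the near end, (279,268). The battery's red rim is between the posts at (275,258). The nest is the orange disc at (183,282), and the tray is at (375,250).

Run:
```python
from h import *
f=grab_frame("top")
for nm,p,z in(("vial",(279.5,268.2),.067),("cell",(270.9,247.6),.074),("bat",(275.2,258.5),.058)): print(nm,ray("top",p,z).round(4))
print("scene vial",ray("scene",(195+150/4,200+137/4),.067).round(4),"cell",ray("scene",(195+207/4,200+76/4),.074).round(4),"bat",ray("scene",(195+181/4,200+123/4),.058).round(4))
h=f[240:310,145:215].astype(int);m=(h[...,0]>180)&(h[...,2]<140)&(h[...,1]<190)&(h[...,0]-h[...,1]>50)
ys,xs=np.nonzero(m);p=(xs.mean()+145,ys.mean()+240);print("nest",p,m.sum(),ray("top",p,.016))
g=grab_frame("scene");h=g[180:230,140:205].astype(int);m=(h[...,0]-h[...,2]>70)
ys,xs=np.nonzero(m);p=(xs.mean()+140,ys.mean()+180);print("nest scene",p,m.sum(),ray("scene",p,.016))
a=np.radians(17.6);u=np.array([np.cos(a),np.sin(a)]);c=np.array([.5477,-.017])
print("seats",c+.027*u,c-.027*u)
for q in (-1,0,1):
  for n,z in(("top",.008),("scene",.008)): print(q,n,proj(n,[*(c+q*.027*u),z]).round(1))
b=rect(g,205,205,70,75,110) ;print(b.round(1))
for s,t in((1,1),(1,-1),(-1,-1),(-1,1)): print(proj("scene",[*(c+s*.056*u+t*.029*np.array([-u[1],u[0]])),.008]).round(1))
```

```text
vial [ 0.5257 -0.0276]
cell [ 0.573  -0.0096]
bat [ 0.5476 -0.0183]
scene vial [ 0.5204 -0.0241] cell [ 0.5712 -0.0084] bat [ 0.5471 -0.0159]
nest (np.float64(182.87769784172662), np.float64(281.7985611510791)) 139 [0.49707691 0.2027123 ]
nest scene (np.float64(169.07142857142858), np.float64(204.77142857142857)) 70 [0.50693561 0.21788415]
seats [ 0.57343615 -0.00883601] [ 0.52196385 -0.02516399]
-1 top [278.7 268.4]
-1 scene [234.3 255.2]
0 top [275.  257.7]
0 scene [241.4 248.5]
1 top [271.3 247. ]
1 scene [248.2 242. ]
[[214.2 258.5]
 [233.1 222.3]
 [265.1 238.9]
 [246.2 275.2]]
[244.9 231. ]
[266.  239.6]
[237.5 267.6]
[215.7 257.8]
```

```bash
python3 -m handwheel '[{"delta_pos":[0,0,0.9],"dr":[0,0,0]},{"delta_pos":[0.45,-0.9,0.9],"dr":[0,0,5]},{"delta_pos":[0.45,-0.9,0],"dr":[0,0,5]},{"delta_pos":[0.45,-0.9,0],"dr":[0,0,5]},{"delta_pos":[0.45,-0.9,0],"dr":[0,0,5]},{"delta_pos":[0.45,-0.9,0],"dr":[0,0,5]},{"delta_pos":[0.45,-0.9,0],"dr":[0,0,5]},{"delta_pos":[0.45,-0.9,0],"dr":[0,0,5]},{"delta_pos":[0.45,-0.9,0],"dr":[0,0,4]}]'
```

```text
t: 2.0
eef_pos: [0.3586, 0.4097, 0.2997]
ee_rot: [-3.141, -0.0, 0.304]
force: [-0.2, 1.0, 1.1]
width: 0.0876
gripper_force: 0.0
```

```bash
python3 -m handwheel '[{"delta_pos":[0.45,-0.88,0],"dr":[0,0,0]},{"delta_pos":[0.45,-0.88,0],"dr":[0,0,0]},{"delta_pos":[0.45,-0.88,0],"dr":[0,0,0]},{"delta_pos":[0.45,-0.88,0],"dr":[0,0,0]},{"delta_pos":[0.45,-0.88,0],"dr":[0,0,0]},{"delta_pos":[0.45,-0.88,0],"dr":[0,0,0]},{"delta_pos":[0.45,-0.88,0],"dr":[0,0,0]},{"delta_pos":[0.45,-0.88,0],"dr":[0,0,0]},{"delta_pos":[0.45,-0.88,0],"dr":[0,0,0]},{"delta_pos":[0.45,-0.88,0],"dr":[0,0,0]}]' >/dev/null
python3 -m handwheel '[{"delta_pos":[0.45,-0.88,0],"dr":[0,0,0]},{"delta_pos":[0.45,-0.88,0],"dr":[0,0,0]},{"delta_pos":[0.45,-0.88,0],"dr":[0,0,0]},{"delta_pos":[0.45,-0.88,0],"dr":[0,0,0]},{"delta_pos":[0.45,-0.88,0],"dr":[0,0,0]},{"delta_pos":[0.4,-0.8,0],"dr":[0,0,0]},{"delta_pos":[0,0,-0.9],"dr":[0,0,0]},{"delta_pos":[0,0,-0.9],"dr":[0,0,0]},{"delta_pos":[0,0,-0.9],"dr":[0,0,0]},{"delta_pos":[0,0,0],"dr":[0,0,0]}]'
python3 -m handwheel '[{"delta_pos":[0,0,0],"dr":[0,0,0]},{"delta_pos":[0,0,0],"dr":[0,0,0]}]'
```

```text
t: 4.0
eef_pos: [0.5706, -0.0096, 0.215]
ee_rot: [-3.141, 0.006, 0.3]
force: [-0.9, -0.6, -0.0]
width: 0.0877
gripper_force: 0.0
t: 4.2
eef_pos: [0.5738, -0.0089, 0.2204]
ee_rot: [3.141, -0.002, 0.301]
force: [-1.0, 0.2, -0.8]
width: 0.0877
gripper_force: 0.0
```

```bash
python3 -m handwheel '[{"delta_pos":[0,0,-0.8],"dr":[0,0,0]},{"delta_pos":[0,0,-0.8],"dr":[0,0,0]},{"delta_pos":[0,0,-0.8],"dr":[0,0,0]},{"delta_pos":[0,0,-0.8],"dr":[0,0,0]},{"delta_pos":[0,0,-0.7],"dr":[0,0,0]},{"delta_pos":[0,0,-0.6],"dr":[0,0,0]},{"delta_pos":[0,0,-0.5],"dr":[0,0,0]},{"delta_pos":[0,0,-0.4],"dr":[0,0,0]},{"delta_pos":[0,0,-0.3],"dr":[0,0,0]},{"delta_pos":[0,0,0],"dr":[0,0,0]}]'
python3 -m handwheel '[{"delta_pos":[0,0,0],"dr":[0,0,0]},{"delta_pos":[0,0,0],"dr":[0,0,0]}]'
python3 - <<'E'
from h import *
f=grab_frame("top");g=grab_frame("scene")
cv2.imwrite("pics/c3.png",np.hstack([crop(f,225,215,100,80,4),crop(g,195,190,100,80,4)]))
print(get_state()["eef_pos"])
E
```

```text
t: 5.2
eef_pos: [0.5726, -0.0091, 0.0471]
ee_rot: [-3.142, 0.001, 0.301]
force: [-0.6, -0.0, -0.4]
width: 0.0872
gripper_force: 0.0
t: 5.4
eef_pos: [0.5734, -0.009, 0.0484]
ee_rot: [3.141, -0.001, 0.301]
force: [-0.0, 0.4, 0.5]
width: 0.0875
gripper_force: 0.0
[ 0.57319166 -0.00902626  0.04826838]
```

View pics/c3.png

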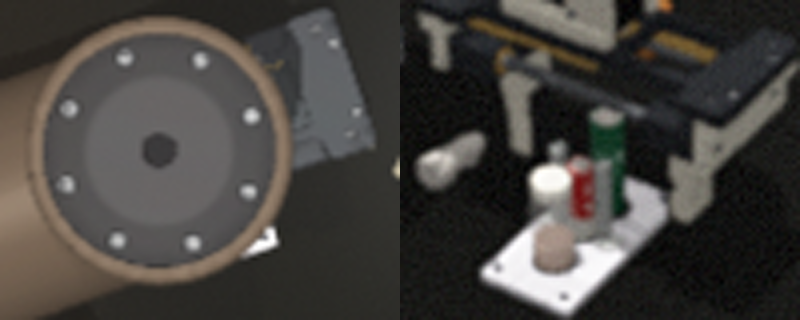

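The fingers stand either side of the cell's column (scene crop x≈607), clear of vial and battery. Closing.

```bash
Z='see'; python3 -m handwheel '[{"delta_pos":[0,0,0],"dr":[0,0,0]},{"delta_pos":[0,0,0],"dr":[0,0,0]},{"delta_pos":[0,0,0],"dr":[0,0,0]},{"delta_pos":[0,0,0],"dr":[0,0,0]},{"delta_pos":[0,0,0],"dr":[0,0,0]},{"delta_pos":[0,0,0],"dr":[0,0,0]},{"delta_pos":[0,0,0],"dr":[0,0,0]},{"delta_pos":[0,0,0],"dr":[0,0,0]},{"delta_pos":[0,0,0],"dr":[0,0,0]},{"delta_pos":[0,0,0],"dr":[0,0,0]}]' 1 15
```

```text
t: 6.5
eef_pos: [0.5728, -0.0091, 0.0476]
ee_rot: [3.142, -0.0, 0.301]
force: [0.2, -0.1, -0.2]
width: 0.0179
gripper_force: 15.0
```

```bash
python3 -m handwheel '[{"delta_pos":[0,0,0.3],"dr":[0,0,0]},{"delta_pos":[0,0,0.6],"dr":[0,0,0]},{"delta_pos":[0,0,0.8],"dr":[0,0,0]},{"delta_pos":[0,0,0.8],"dr":[0,0,0]},{"delta_pos":[0,0,0.8],"dr":[0,0,0]},{"delta_pos":[0,0,0.7],"dr":[0,0,0]},{"delta_pos":[0.05,-0.3,0],"dr":[0,0,0]},{"delta_pos":[0.05,-0.5,0],"dr":[0,0,0]},{"delta_pos":[0.05,-0.7,0],"dr":[0,0,0]},{"delta_pos":[0.1,-0.8,0],"dr":[0,0,0]}]'
python3 -m handwheel '[{"delta_pos":[0.1,-0.8,0],"dr":[0,0,0]},{"delta_pos":[0.1,-0.8,0],"dr":[0,0,0]},{"delta_pos":[0.1,-0.8,0],"dr":[0,0,0]},{"delta_pos":[0.05,-0.8,0],"dr":[0,0,0]},{"delta_pos":[0.05,-0.8,0],"dr":[0,0,0]},{"delta_pos":[0,-0.8,0],"dr":[0,0,0]},{"delta_pos":[0,-0.7,0],"dr":[0,0,0]},{"delta_pos":[0,-0.5,0],"dr":[0,0,0]},{"delta_pos":[0,-0.2,0],"dr":[0,0,0]},{"delta_pos":[0,0,0],"dr":[0,0,0]}]'
python3 -m handwheel '[{"delta_pos":[0,0,-0.3],"dr":[0,0,0]},{"delta_pos":[0,0,-0.7],"dr":[0,0,0]},{"delta_pos":[0,0,-0.7],"dr":[0,0,0]},{"delta_pos":[0,0,-0.7],"dr":[0,0,0]},{"delta_pos":[0,0,-0.6],"dr":[0,0,0]},{"delta_pos":[0,0,-0.4],"dr":[0,0,0]},{"delta_pos":[0,0,-0.2],"dr":[0,0,0]},{"delta_pos":[0,0,0],"dr":[0,0,0]},{"delta_pos":[0,0,0],"dr":[0,0,0]}]'
python3 - <<'E'
from h import *
g=grab_frame("scene")
cv2.imwrite("pics/c4.png",crop(g,230,180,160,140,4))
E
```

```text
t: 7.5
eef_pos: [0.5795, -0.0793, 0.1667]
ee_rot: [-3.141, 0.002, 0.301]
force: [0.5, 0.1, -1.0]
width: 0.0179
gripper_force: 15.0
t: 8.5
eef_pos: [0.5917, -0.2649, 0.1669]
ee_rot: [-3.141, 0.001, 0.3]
force: [-0.3, 0.7, -0.7]
width: 0.0181
gripper_force: 15.0
t: 9.4
eef_pos: [0.5928, -0.264, 0.0602]
ee_rot: [3.141, -0.001, 0.301]
force: [0.8, 0.2, -0.1]
width: 0.0176
gripper_force: 15.0
```

View pics/c4.png

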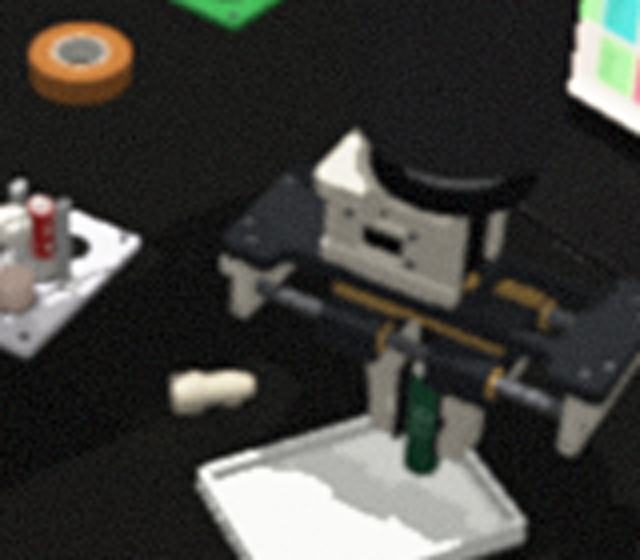

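The cell hangs over the tray's inner floor at the far end, crop (422,470), clear of the walls. Lowering it and releasing.

```bash
python3 -m handwheel '[{"delta_pos":[0,0,-0.2],"dr":[0,0,0]},{"delta_pos":[0,0,-0.15],"dr":[0,0,0]},{"delta_pos":[0,0,-0.1],"dr":[0,0,0]},{"delta_pos":[0,0,-0.05],"dr":[0,0,0]},{"delta_pos":[0,0,0],"dr":[0,0,0]},{"delta_pos":[0,0,0],"dr":[0,0,0]}]'
```

```text
t: 10.05
eef_pos: [0.5923, -0.2642, 0.0446]
ee_rot: [3.142, 0.0, 0.301]
force: [-0.7, -0.4, 0.1]
width: 0.0178
gripper_force: 15.0
```

```bash
python3 -m handwheel '[{"delta_pos":[0,0,-0.02],"dr":[0,0,0]},{"delta_pos":[0,0,0],"dr":[0,0,0]}]'; python3 -m handwheel '[{"delta_pos":[0,0,-0.02],"dr":[0,0,0]},{"delta_pos":[0,0,0],"dr":[0,0,0]}]'
```

```text
t: 10.25
eef_pos: [0.5923, -0.2641, 0.044]
ee_rot: [3.141, -0.0, 0.301]
force: [-0.1, -0.7, -0.4]
width: 0.0176
gripper_force: 15.0
t: 10.45
eef_pos: [0.5924, -0.2641, 0.0436]
ee_rot: [3.141, -0.0, 0.301]
force: [-0.9, 0.4, 1.4]
width: 0.0175
gripper_force: 15.0
```

```bash
python3 -m handwheel '[{"delta_pos":[0,0,0],"dr":[0,0,0]},{"delta_pos":[0,0,0],"dr":[0,0,0]},{"delta_pos":[0,0,0],"dr":[0,0,0]},{"delta_pos":[0,0,0],"dr":[0,0,0]},{"delta_pos":[0,0,0],"dr":[0,0,0]},{"delta_pos":[0,0,0.3],"dr":[0,0,0]},{"delta_pos":[0,0,0.7],"dr":[0,0,0]},{"delta_pos":[0,0,0.9],"dr":[0,0,0]},{"delta_pos":[0,0,0.9],"dr":[0,0,0]},{"delta_pos":[0,0,0.9],"dr":[0,0,0]}]' -0.15
python3 -m handwheel '[{"delta_pos":[0,0,0.3],"dr":[0,0,0]},{"delta_pos":[-0.25,0.8,0],"dr":[0,0,0]},{"delta_pos":[-0.25,0.8,0],"dr":[0,0,0]},{"delta_pos":[-0.25,0.8,0],"dr":[0,0,0]},{"delta_pos":[-0.25,0.8,0],"dr":[0,0,0]},{"delta_pos":[-0.25,0.8,0],"dr":[0,0,0]},{"delta_pos":[-0.25,0.8,0],"dr":[0,0,0]},{"delta_pos":[-0.25,0.8,0],"dr":[0,0,0]},{"delta_pos":[-0.25,0.8,0],"dr":[0,0,0]},{"delta_pos":[-0.25,0.8,0],"dr":[0,0,0]}]' -1
python3 -m handwheel '[{"delta_pos":[-0.1,0.76,0],"dr":[0,0,0]},{"delta_pos":[0,0,0],"dr":[0,0,0]},{"delta_pos":[0,0,0],"dr":[0,0,0]},{"delta_pos":[0,0,0],"dr":[0,0,0]}]'
python3 - <<'E'
from h import *
g=grab_frame("scene")
a=crop(g,195,190,100,140,4);b=crop(g,270,240,100,140,4)
cv2.imwrite("pics/c5.png",np.hstack([a,b]))
E
```

```text
t: 11.45
eef_pos: [0.5922, -0.2642, 0.1562]
ee_rot: [3.141, -0.0, 0.301]
force: [1.8, -0.3, -0.2]
width: 0.0504
gripper_force: 0.0
t: 12.45
eef_pos: [0.5242, -0.0472, 0.1634]
ee_rot: [-3.141, 0.0, 0.301]
force: [-0.3, 0.7, 0.2]
width: 0.0878
gripper_force: 0.0
t: 12.85
eef_pos: [0.5217, -0.0257, 0.1633]
ee_rot: [3.142, 0.0, 0.301]
force: [-0.4, -0.2, 0.2]
width: 0.0879
gripper_force: 0.0
```

View pics/c5.png

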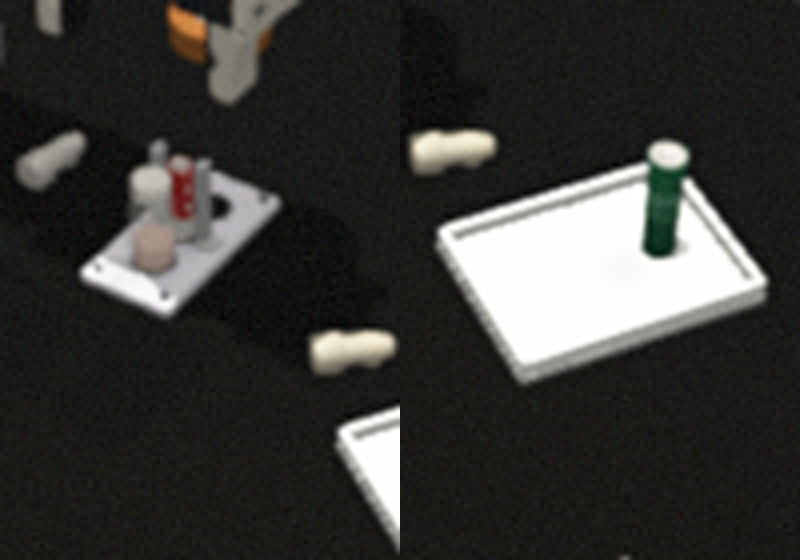

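The cell stands upright in the tray, crop (660,200). The vial's cap is at (150,185). Gripper is above the vial; descending and closing.

```bash
python3 -m handwheel '[{"delta_pos":[0,0,-0.8],"dr":[0,0,0]},{"delta_pos":[0,0,-0.8],"dr":[0,0,0]},{"delta_pos":[0,0,-0.7],"dr":[0,0,0]},{"delta_pos":[0,0,-0.6],"dr":[0,0,0]},{"delta_pos":[0,0,-0.5],"dr":[0,0,0]},{"delta_pos":[0,0,-0.4],"dr":[0,0,0]},{"delta_pos":[0,0,-0.2],"dr":[0,0,0]},{"delta_pos":[0,0,0],"dr":[0,0,0]},{"delta_pos":[0,0,0],"dr":[0,0,0]}]'
python3 -m handwheel '[{"delta_pos":[0,0,0],"dr":[0,0,0]},{"delta_pos":[0,0,0],"dr":[0,0,0]},{"delta_pos":[0,0,0],"dr":[0,0,0]},{"delta_pos":[0,0,0],"dr":[0,0,0]},{"delta_pos":[0,0,0],"dr":[0,0,0]},{"delta_pos":[0,0,0],"dr":[0,0,0]},{"delta_pos":[0,0,0],"dr":[0,0,0]},{"delta_pos":[0,0,0],"dr":[0,0,0]},{"delta_pos":[0,0,0],"dr":[0,0,0]},{"delta_pos":[0,0,0],"dr":[0,0,0]}]' 1 15
```

```text
t: 13.8
eef_pos: [0.5221, -0.0254, 0.0437]
ee_rot: [3.141, -0.0, 0.301]
force: [0.5, -0.3, 0.2]
width: 0.0874
gripper_force: 0.0
t: 14.8
eef_pos: [0.5217, -0.0253, 0.0433]
ee_rot: [-3.142, 0.0, 0.301]
force: [0.1, -0.2, -0.4]
width: 0.0249
gripper_force: 15.0
```

```bash
python3 -m handwheel '[{"delta_pos":[0,0,0.2],"dr":[0,0,0]},{"delta_pos":[0,0,0.5],"dr":[0,0,0]},{"delta_pos":[0,0,0.8],"dr":[0,0,0]},{"delta_pos":[0,0,0.8],"dr":[0,0,0]},{"delta_pos":[0,0,0.8],"dr":[0,0,0]},{"delta_pos":[0,0,0.6],"dr":[0,0,0]},{"delta_pos":[0,-0.1,0.3],"dr":[0,0,0]},{"delta_pos":[0,-0.3,0],"dr":[0,0,0]},{"delta_pos":[0.05,-0.6,0],"dr":[0,0,0]},{"delta_pos":[0.05,-0.7,0],"dr":[0,0,0]}]'
python3 -m handwheel '[{"delta_pos":[0.05,-0.7,0],"dr":[0,0,0]},{"delta_pos":[0.05,-0.7,0],"dr":[0,0,0]},{"delta_pos":[0.05,-0.7,0],"dr":[0,0,0]},{"delta_pos":[0.05,-0.7,0],"dr":[0,0,0]},{"delta_pos":[0,-0.7,0],"dr":[0,0,0]},{"delta_pos":[0,-0.7,0],"dr":[0,0,0]},{"delta_pos":[0,-0.6,0],"dr":[0,0,0]},{"delta_pos":[0,-0.5,0],"dr":[0,0,0]},{"delta_pos":[0,-0.3,0],"dr":[0,0,0]},{"delta_pos":[0,-0.03,0],"dr":[0,0,0]}]'
python3 -m handwheel '[{"delta_pos":[0,0,-0.3],"dr":[0,0,0]},{"delta_pos":[0,0,-0.7],"dr":[0,0,0]},{"delta_pos":[0,0,-0.7],"dr":[0,0,0]},{"delta_pos":[0,0,-0.7],"dr":[0,0,0]},{"delta_pos":[0,0,-0.6],"dr":[0,0,0]},{"delta_pos":[0,0,-0.5],"dr":[0,0,0]},{"delta_pos":[0,0,-0.35],"dr":[0,0,0]},{"delta_pos":[0,0,-0.25],"dr":[0,0,0]},{"delta_pos":[0,0,0],"dr":[0,0,0]},{"delta_pos":[0,0,0],"dr":[0,0,0]}]'
python3 -m handwheel '[{"delta_pos":[0,0,-0.03],"dr":[0,0,0]},{"delta_pos":[0,0,0],"dr":[0,0,0]},{"delta_pos":[0,0,0],"dr":[0,0,0]}]'
```

```text
t: 15.8
eef_pos: [0.524, -0.0771, 0.1623]
ee_rot: [-3.141, 0.002, 0.302]
force: [-1.1, 0.3, -0.7]
width: 0.025
gripper_force: 15.0
t: 16.8
eef_pos: [0.5303, -0.2462, 0.1626]
ee_rot: [-3.141, 0.001, 0.3]
force: [0.2, 0.1, 0.1]
width: 0.0246
gripper_force: 15.0
t: 17.8
eef_pos: [0.5311, -0.2451, 0.0407]
ee_rot: [3.141, -0.0, 0.301]
force: [-0.2, 0.5, -1.1]
width: 0.0245
gripper_force: 15.0
t: 18.1
eef_pos: [0.5309, -0.2453, 0.0398]
ee_rot: [3.141, -0.001, 0.301]
force: [-0.7, -0.2, -0.3]
width: 0.0246
gripper_force: 15.0
```

```bash
python3 -m handwheel '[{"delta_pos":[0,0,-0.02],"dr":[0,0,0]},{"delta_pos":[0,0,0],"dr":[0,0,0]}]'; python3 -m handwheel '[{"delta_pos":[0,0,-0.02],"dr":[0,0,0]},{"delta_pos":[0,0,0],"dr":[0,0,0]}]'
```

```text
t: 18.3
eef_pos: [0.5307, -0.2452, 0.0389]
ee_rot: [3.142, -0.0, 0.301]
force: [-0.0, 0.5, -0.3]
width: 0.0247
gripper_force: 15.0
t: 18.5
eef_pos: [0.5308, -0.2453, 0.0388]
ee_rot: [3.141, -0.0, 0.301]
force: [-1.3, 0.0, 4.7]
width: 0.0249
gripper_force: 15.0
```

```bash
python3 -m handwheel '[{"delta_pos":[0,0,0],"dr":[0,0,0]},{"delta_pos":[0,0,0],"dr":[0,0,0]},{"delta_pos":[0,0,0],"dr":[0,0,0]},{"delta_pos":[0,0,0],"dr":[0,0,0]},{"delta_pos":[0,0,0],"dr":[0,0,0]},{"delta_pos":[0,0,0.3],"dr":[0,0,0]},{"delta_pos":[0,0,0.8],"dr":[0,0,0]},{"delta_pos":[0,0,0.9],"dr":[0,0,0]},{"delta_pos":[0,0,0.9],"dr":[0,0,0]},{"delta_pos":[0,0,0.9],"dr":[0,0,0]}]' -0.15
python3 -m handwheel '[{"delta_pos":[0,0,0.2],"dr":[0,0,0]},{"delta_pos":[0.05,0.7,0],"dr":[0,0,-8]},{"delta_pos":[0.05,0.7,0],"dr":[0,0,-8]},{"delta_pos":[0.05,0.7,0],"dr":[0,0,-8]},{"delta_pos":[0.05,0.7,0],"dr":[0,0,-8]},{"delta_pos":[0.05,0.7,0],"dr":[0,0,-8]},{"delta_pos":[0.05,0.7,0],"dr":[0,0,-8]},{"delta_pos":[0.05,0.7,0],"dr":[0,0,-8]},{"delta_pos":[0.05,0.7,0],"dr":[0,0,-8]},{"delta_pos":[0.05,0.7,0],"dr":[0,0,-8]}]' -1
python3 -m handwheel '[{"delta_pos":[0.05,0.7,0],"dr":[0,0,-8]},{"delta_pos":[0.06,0.6,0],"dr":[0,0,-8]},{"delta_pos":[0,0,0],"dr":[0,0,-1.8]},{"delta_pos":[0,0,0],"dr":[0,0,0]},{"delta_pos":[0,0,0],"dr":[0,0,0]},{"delta_pos":[0,0,0],"dr":[0,0,0]}]'
python3 - <<'E'
from h import *
g=grab_frame("scene")
a=crop(g,195,190,100,140,4);b=crop(g,270,240,100,140,4)
cv2.imwrite("pics/c6.png",np.hstack([a,b]))
print(get_state()["eef_pos"])
E
```

```text
t: 19.5
eef_pos: [0.5307, -0.2452, 0.1541]
ee_rot: [3.141, -0.0, 0.301]
force: [0.3, 0.4, -0.7]
width: 0.0507
gripper_force: 0.0
t: 20.5
eef_pos: [0.544, -0.0554, 0.1584]
ee_rot: [3.142, 0.0, -0.962]
force: [0.0, -0.6, 0.6]
width: 0.0874
gripper_force: 0.0
t: 21.1
eef_pos: [0.5474, -0.0176, 0.1583]
ee_rot: [3.141, 0.0, -1.266]
force: [0.3, 0.1, -0.6]
width: 0.0874
gripper_force: 0.0
[ 0.54742076 -0.01757917  0.15824526]
```

View pics/c6.png

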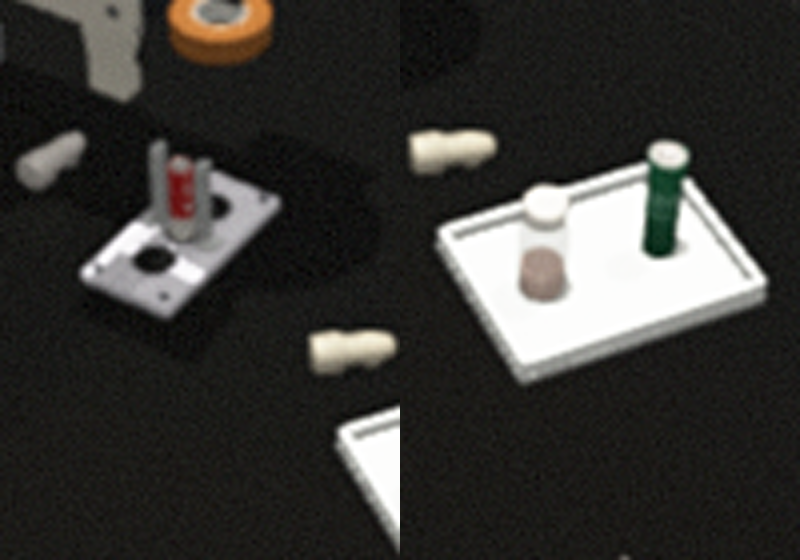

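Vial and cell both stand upright in the tray (crop (545,245) and (660,200)). The battery stands alone between its posts at (182,195), and the empty pads at (157,258) and (217,206) match my seat estimate. Descending on the battery.

```bash
python3 -m handwheel '[{"delta_pos":[0,0,-0.8],"dr":[0,0,0]},{"delta_pos":[0,0,-0.8],"dr":[0,0,0]},{"delta_pos":[0,0,-0.7],"dr":[0,0,0]},{"delta_pos":[0,0,-0.6],"dr":[0,0,0]},{"delta_pos":[0,0,-0.5],"dr":[0,0,0]},{"delta_pos":[0,0,-0.3],"dr":[0,0,0]},{"delta_pos":[0,0,-0.2],"dr":[0,0,0]},{"delta_pos":[0,0,0],"dr":[0,0,0]},{"delta_pos":[0,0,0],"dr":[0,0,0]}]'
python3 -m handwheel '[{"delta_pos":[0,0,0],"dr":[0,0,0]},{"delta_pos":[0,0,0],"dr":[0,0,0]},{"delta_pos":[0,0,0],"dr":[0,0,0]},{"delta_pos":[0,0,0],"dr":[0,0,0]},{"delta_pos":[0,0,0],"dr":[0,0,0]},{"delta_pos":[0,0,0],"dr":[0,0,0]},{"delta_pos":[0,0,0],"dr":[0,0,0]},{"delta_pos":[0,0,0],"dr":[0,0,0]},{"delta_pos":[0,0,0],"dr":[0,0,0]},{"delta_pos":[0,0,0],"dr":[0,0,0]}]' 1 15
```

```text
t: 22.05
eef_pos: [0.5479, -0.0172, 0.0417]
ee_rot: [-3.141, -0.0, -1.266]
force: [0.1, 0.0, 0.7]
width: 0.0878
gripper_force: 0.0
t: 23.05
eef_pos: [0.5476, -0.0172, 0.0413]
ee_rot: [-3.142, -0.0, -1.266]
force: [-0.3, -0.2, -0.3]
width: 0.0142
gripper_force: 15.0
```

```bash
python3 -m handwheel '[{"delta_pos":[0,0,0.2],"dr":[0,0,0]},{"delta_pos":[0,0,0.5],"dr":[0,0,0]},{"delta_pos":[0,0,0.8],"dr":[0,0,0]},{"delta_pos":[0,0,0.8],"dr":[0,0,0]},{"delta_pos":[0,0,0.8],"dr":[0,0,0]},{"delta_pos":[0,0,0.6],"dr":[0,0,0]},{"delta_pos":[-0.06,0.2,0.3],"dr":[0,0,0]},{"delta_pos":[-0.1,0.4,0],"dr":[0,0,0]},{"delta_pos":[-0.15,0.7,0],"dr":[0,0,0]},{"delta_pos":[-0.15,0.7,0],"dr":[0,0,0]}]'
python3 -m handwheel '[{"delta_pos":[-0.15,0.7,0],"dr":[0,0,0]},{"delta_pos":[-0.15,0.7,0],"dr":[0,0,0]},{"delta_pos":[-0.15,0.7,0],"dr":[0,0,0]},{"delta_pos":[-0.15,0.7,0],"dr":[0,0,0]},{"delta_pos":[-0.15,0.7,0],"dr":[0,0,0]},{"delta_pos":[-0.15,0.7,0],"dr":[0,0,0]},{"delta_pos":[-0.15,0.6,0],"dr":[0,0,0]},{"delta_pos":[-0.15,0.51,0],"dr":[0,0,0]},{"delta_pos":[0,0,0],"dr":[0,0,0]},{"delta_pos":[0,0,0],"dr":[0,0,0]}]'
python3 -m handwheel '[{"delta_pos":[0,0,-0.3],"dr":[0,0,0]},{"delta_pos":[0,0,-0.7],"dr":[0,0,0]},{"delta_pos":[0,0,-0.7],"dr":[0,0,0]},{"delta_pos":[0,0,-0.6],"dr":[0,0,0]},{"delta_pos":[0,0,-0.4],"dr":[0,0,0]},{"delta_pos":[0,0,-0.2],"dr":[0,0,0]},{"delta_pos":[0,0,0],"dr":[0,0,0]},{"delta_pos":[0,0,0],"dr":[0,0,0]}]'
python3 - <<'E'
from h import *
g=grab_frame("scene")
cv2.imwrite("pics/c7.png",crop(g,120,150,110,90,6))
s=get_state();p=s["eef_pos"];print(p)
print("bottom at",(proj("scene",[p[0],p[1],p[2]-.0335])-[120,150])*6,"nest floor",(proj("scene",[.4978,.202,.016])-[120,150])*6)
E
```

```text
t: 24.05
eef_pos: [0.5326, 0.0438, 0.1601]
ee_rot: [3.14, 0.0, -1.267]
force: [0.2, 0.3, -0.1]
width: 0.0146
gripper_force: 15.0
t: 25.05
eef_pos: [0.4971, 0.2024, 0.1606]
ee_rot: [3.14, -0.0, -1.265]
force: [-0.3, -0.2, 0.2]
width: 0.0141
gripper_force: 15.0
t: 25.85
eef_pos: [0.4981, 0.2022, 0.0747]
ee_rot: [-3.141, 0.0, -1.266]
force: [-0.1, -0.0, -0.3]
width: 0.0145
gripper_force: 15.0
[0.49824596 0.20232095 0.07496846]
bottom at [289.54599405 302.23260793] nest floor [295.78095132 354.88771717]
```

View pics/c7.png

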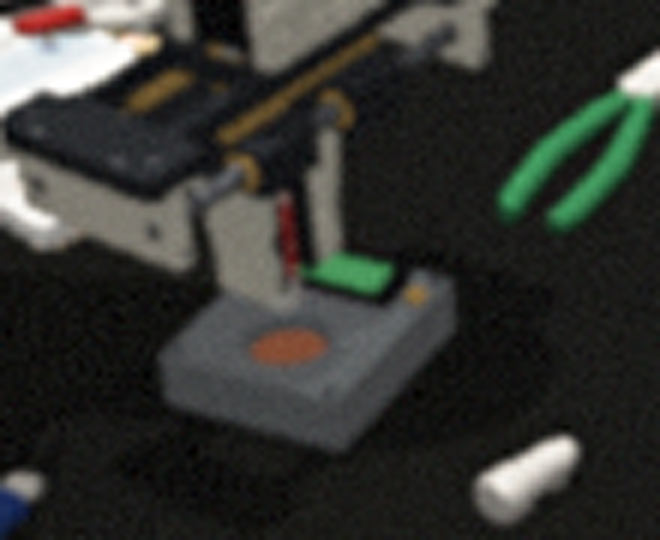

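The battery hangs over the nest, whose orange floor is at (288,348), within tolerance. Lowering until contact.

```bash
python3 -m handwheel '[{"delta_pos":[0,0,-0.2],"dr":[0,0,0]},{"delta_pos":[0,0,-0.2],"dr":[0,0,0]},{"delta_pos":[0,0,-0.2],"dr":[0,0,0]},{"delta_pos":[0,0,-0.15],"dr":[0,0,0]},{"delta_pos":[0,0,-0.04],"dr":[0,0,0]},{"delta_pos":[0,0,0],"dr":[0,0,0]},{"delta_pos":[0,0,0],"dr":[0,0,0]}]'; python3 -m handwheel '[{"delta_pos":[0,0,-0.02],"dr":[0,0,0]},{"delta_pos":[0,0,0],"dr":[0,0,0]}]'
```

```text
t: 26.6
eef_pos: [0.4978, 0.2021, 0.0506]
ee_rot: [-3.141, -0.0, -1.266]
force: [1.2, -0.4, -0.0]
width: 0.0145
gripper_force: 15.0
t: 26.8
eef_pos: [0.4978, 0.2021, 0.0501]
ee_rot: [-3.141, 0.0, -1.266]
force: [-0.0, -0.4, -0.7]
width: 0.0143
gripper_force: 15.0
```

```bash
python3 -m handwheel '[{"delta_pos":[0,0,-0.02],"dr":[0,0,0]},{"delta_pos":[0,0,0],"dr":[0,0,0]}]'
```

```text
t: 27.0
eef_pos: [0.4977, 0.2021, 0.0494]
ee_rot: [-3.142, 0.0, -1.266]
force: [0.2, -0.4, -0.1]
width: 0.0145
gripper_force: 15.0
```

```bash
python3 -m handwheel '[{"delta_pos":[0,0,-0.02],"dr":[0,0,0]},{"delta_pos":[0,0,0],"dr":[0,0,0]}]';python3 -m handwheel '[{"delta_pos":[0,0,-0.01],"dr":[0,0,0]},{"delta_pos":[0,0,0],"dr":[0,0,0]}]'
```

```text
t: 27.2
eef_pos: [0.4978, 0.2021, 0.0492]
ee_rot: [-3.141, -0.0, -1.266]
force: [-0.8, -0.1, 5.0]
width: 0.014
gripper_force: 15.0
t: 27.4
eef_pos: [0.4979, 0.2021, 0.0491]
ee_rot: [-3.141, -0.0, -1.266]
force: [-2.7, -0.4, 7.2]
width: 0.0146
gripper_force: 15.0
```

```bash
python3 -m handwheel '[{"delta_pos":[0,0,0],"dr":[0,0,0]},{"delta_pos":[0,0,0],"dr":[0,0,0]},{"delta_pos":[0,0,0],"dr":[0,0,0]},{"delta_pos":[0,0,0],"dr":[0,0,0]},{"delta_pos":[0,0,0.3],"dr":[0,0,0]},{"delta_pos":[0,0,0.6],"dr":[0,0,0]},{"delta_pos":[0,0,0.9],"dr":[0,0,0]},{"delta_pos":[0,0,0.9],"dr":[0,0,0]},{"delta_pos":[0,0,0.8],"dr":[0,0,0]},{"delta_pos":[0,0,0],"dr":[0,0,0]}]' 0.3
python3 - <<'E'
from h import *
g=grab_frame("scene")
cv2.imwrite("pics/c8.png",crop(g,120,150,110,90,6))
E
```

```text
t: 28.4
eef_pos: [0.4995, 0.2033, 0.1577]
ee_rot: [-3.135, 0.002, -1.266]
force: [-0.9, -0.3, -0.5]
width: 0.0304
gripper_force: 0.0
```

View pics/c8.png

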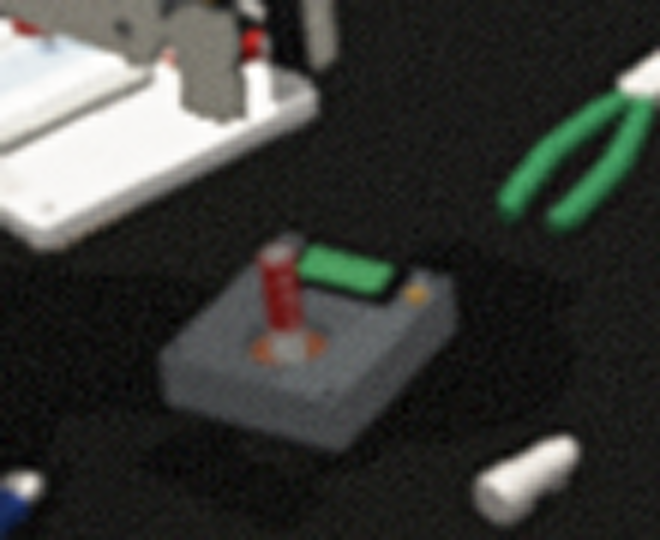

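The battery stands upright in the nest at (285,300). Now back to the tray for the vial.

```bash
python3 -m handwheel '[{"delta_pos":[0.06,-0.5,0],"dr":[0,0,5]},{"delta_pos":[0.06,-0.9,0],"dr":[0,0,8]},{"delta_pos":[0.06,-0.9,0],"dr":[0,0,8]},{"delta_pos":[0.06,-0.9,0],"dr":[0,0,8]},{"delta_pos":[0.06,-0.9,0],"dr":[0,0,8]},{"delta_pos":[0.06,-0.9,0],"dr":[0,0,8]},{"delta_pos":[0.06,-0.9,0],"dr":[0,0,8]},{"delta_pos":[0.06,-0.9,0],"dr":[0,0,8]},{"delta_pos":[0.06,-0.9,0],"dr":[0,0,8]},{"delta_pos":[0.06,-0.9,0],"dr":[0,0,8]}]' -0.15
python3 -m handwheel '[{"delta_pos":[0.06,-0.9,0],"dr":[0,0,8]},{"delta_pos":[0.06,-0.9,0],"dr":[0,0,4.8]},{"delta_pos":[0.06,-0.9,0],"dr":[0,0,0]},{"delta_pos":[0.06,-0.9,0],"dr":[0,0,0]},{"delta_pos":[0.06,-0.9,0],"dr":[0,0,0]},{"delta_pos":[0.1,-0.9,0],"dr":[0,0,0]},{"delta_pos":[0.1,-0.92,0],"dr":[0,0,0]},{"delta_pos":[0,0,0],"dr":[0,0,0]},{"delta_pos":[0,0,0],"dr":[0,0,0]},{"delta_pos":[0,0,0],"dr":[0,0,0]}]'
```

```text
t: 29.45
eef_pos: [0.5151, -0.0571, 0.1529]
ee_rot: [3.142, 0.001, 0.083]
force: [0.1, -0.1, 0.4]
width: 0.0503
gripper_force: 0.0
t: 30.45
eef_pos: [0.5303, -0.2451, 0.153]
ee_rot: [-3.141, 0.001, 0.301]
force: [-0.7, 0.1, 0.2]
width: 0.0503
gripper_force: 0.0
```

```bash
python3 -m handwheel '[{"delta_pos":[0,0,-0.8],"dr":[0,0,0]},{"delta_pos":[0,0,-0.8],"dr":[0,0,0]},{"delta_pos":[0,0,-0.7],"dr":[0,0,0]},{"delta_pos":[0,0,-0.6],"dr":[0,0,0]},{"delta_pos":[0,0,-0.5],"dr":[0,0,0]},{"delta_pos":[0,0,-0.3],"dr":[0,0,0]},{"delta_pos":[0,0,-0.12],"dr":[0,0,0]},{"delta_pos":[0,0,0],"dr":[0,0,0]},{"delta_pos":[0,0,0],"dr":[0,0,0]}]'
python3 -m handwheel '[{"delta_pos":[0,0,0],"dr":[0,0,0]},{"delta_pos":[0,0,0],"dr":[0,0,0]},{"delta_pos":[0,0,0],"dr":[0,0,0]},{"delta_pos":[0,0,0],"dr":[0,0,0]},{"delta_pos":[0,0,0],"dr":[0,0,0]},{"delta_pos":[0,0,0],"dr":[0,0,0]},{"delta_pos":[0,0,0],"dr":[0,0,0]}]' 1 15
```

```text
t: 31.35
eef_pos: [0.5313, -0.2454, 0.0396]
ee_rot: [3.141, -0.001, 0.301]
force: [0.1, 0.6, 0.2]
width: 0.0506
gripper_force: 0.0
t: 32.05
eef_pos: [0.5308, -0.2456, 0.0391]
ee_rot: [3.141, -0.0, 0.301]
force: [-0.8, 0.6, 3.2]
width: 0.025
gripper_force: 15.0
```

```bash
python3 -m handwheel '[{"delta_pos":[0,0,0.2],"dr":[0,0,0]},{"delta_pos":[0,0,0.5],"dr":[0,0,0]},{"delta_pos":[0,0,0.8],"dr":[0,0,0]},{"delta_pos":[0,0,0.8],"dr":[0,0,0]},{"delta_pos":[0,0,0.8],"dr":[0,0,0]},{"delta_pos":[0,0,0.6],"dr":[0,0,0]},{"delta_pos":[0,0.1,0.3],"dr":[0,0,0]},{"delta_pos":[0,0.3,0],"dr":[0,0,0]},{"delta_pos":[-0.05,0.6,0],"dr":[0,0,0]},{"delta_pos":[-0.05,0.7,0],"dr":[0,0,0]}]' >/dev/null
python3 -m handwheel '[{"delta_pos":[-0.05,0.7,0],"dr":[0,0,0]},{"delta_pos":[-0.05,0.7,0],"dr":[0,0,0]},{"delta_pos":[-0.05,0.7,0],"dr":[0,0,0]},{"delta_pos":[-0.05,0.7,0],"dr":[0,0,0]},{"delta_pos":[0,0.7,0],"dr":[0,0,0]},{"delta_pos":[0,0.7,0],"dr":[0,0,0]},{"delta_pos":[0,0.6,0],"dr":[0,0,0]},{"delta_pos":[0,0.5,0],"dr":[0,0,0]},{"delta_pos":[0,0.3,0],"dr":[0,0,0]},{"delta_pos":[0,0.03,0],"dr":[0,0,0]}]'
python3 -m handwheel '[{"delta_pos":[0,0,-0.3],"dr":[0,0,0]},{"delta_pos":[0,0,-0.7],"dr":[0,0,0]},{"delta_pos":[0,0,-0.7],"dr":[0,0,0]},{"delta_pos":[0,0,-0.7],"dr":[0,0,0]},{"delta_pos":[0,0,-0.6],"dr":[0,0,0]},{"delta_pos":[0,0,-0.4],"dr":[0,0,0]},{"delta_pos":[0,0,-0.25],"dr":[0,0,0]},{"delta_pos":[0,0,-0.13],"dr":[0,0,0]},{"delta_pos":[0,0,0],"dr":[0,0,0]},{"delta_pos":[0,0,0],"dr":[0,0,0]}]'
python3 -m handwheel '[{"delta_pos":[0,0,-0.02],"dr":[0,0,0]},{"delta_pos":[0,0,0],"dr":[0,0,0]},{"delta_pos":[0,0,0],"dr":[0,0,0]}]'
```

```text
t: 34.05
eef_pos: [0.5215, -0.0247, 0.1584]
ee_rot: [-3.142, 0.001, 0.302]
force: [-0.5, -0.3, 0.1]
width: 0.0251
gripper_force: 15.0
t: 35.05
eef_pos: [0.5222, -0.0255, 0.046]
ee_rot: [3.142, -0.001, 0.301]
force: [1.4, 0.1, 0.3]
width: 0.0246
gripper_force: 15.0
t: 35.35
eef_pos: [0.5219, -0.0255, 0.0452]
ee_rot: [3.142, -0.001, 0.301]
force: [-0.4, 0.6, -0.2]
width: 0.0247
gripper_force: 15.0
```

```bash
python3 -m handwheel '[{"delta_pos":[0,0,-0.03],"dr":[0,0,0]},{"delta_pos":[0,0,0],"dr":[0,0,0]}]';python3 -m handwheel '[{"delta_pos":[0,0,-0.015],"dr":[0,0,0]},{"delta_pos":[0,0,0],"dr":[0,0,0]}]'
```

```text
t: 35.55
eef_pos: [0.5217, -0.0256, 0.0439]
ee_rot: [-3.142, -0.0, 0.301]
force: [0.4, 0.5, 0.2]
width: 0.0251
gripper_force: 15.0
t: 35.75
eef_pos: [0.5217, -0.0256, 0.0434]
ee_rot: [-3.142, 0.0, 0.301]
force: [-0.2, 0.0, -0.0]
width: 0.0247
gripper_force: 15.0
```

```bash
python3 -m handwheel '[{"delta_pos":[0,0,-0.015],"dr":[0,0,0]},{"delta_pos":[0,0,0],"dr":[0,0,0]}]';python3 -m handwheel '[{"delta_pos":[0,0,-0.015],"dr":[0,0,0]},{"delta_pos":[0,0,0],"dr":[0,0,0]}]'
```

```text
t: 35.95
eef_pos: [0.5218, -0.0256, 0.0431]
ee_rot: [3.142, -0.0, 0.301]
force: [-0.8, 0.6, -0.5]
width: 0.0248
gripper_force: 15.0
t: 36.15
eef_pos: [0.5218, -0.0256, 0.043]
ee_rot: [3.141, -0.0, 0.301]
force: [-1.2, 0.8, 5.6]
width: 0.0244
gripper_force: 15.0
```

```bash
python3 -m handwheel '[{"delta_pos":[0,0,0],"dr":[0,0,0]},{"delta_pos":[0,0,0],"dr":[0,0,0]},{"delta_pos":[0,0,0],"dr":[0,0,0]},{"delta_pos":[0,0,0],"dr":[0,0,0]},{"delta_pos":[0,0,0],"dr":[0,0,0]},{"delta_pos":[0,0,0.3],"dr":[0,0,0]},{"delta_pos":[0,0,0.8],"dr":[0,0,0]},{"delta_pos":[0,0,0.9],"dr":[0,0,0]},{"delta_pos":[0,0,0.9],"dr":[0,0,0]},{"delta_pos":[0,0,0.9],"dr":[0,0,0]}]' -0.15
python3 -m handwheel '[{"delta_pos":[0.1,-0.35,0.2],"dr":[0,0,0]},{"delta_pos":[0.25,-0.8,0],"dr":[0,0,0]},{"delta_pos":[0.25,-0.8,0],"dr":[0,0,0]},{"delta_pos":[0.25,-0.8,0],"dr":[0,0,0]},{"delta_pos":[0.25,-0.8,0],"dr":[0,0,0]},{"delta_pos":[0.25,-0.8,0],"dr":[0,0,0]},{"delta_pos":[0.25,-0.8,0],"dr":[0,0,0]},{"delta_pos":[0.25,-0.8,0],"dr":[0,0,0]},{"delta_pos":[0.25,-0.8,0],"dr":[0,0,0]},{"delta_pos":[0.25,-0.8,0],"dr":[0,0,0]}]'
python3 -m handwheel '[{"delta_pos":[0,-0.4,0],"dr":[0,0,0]},{"delta_pos":[0,0,0],"dr":[0,0,0]},{"delta_pos":[0,0,0],"dr":[0,0,0]},{"delta_pos":[0,0,0],"dr":[0,0,0]}]'
python3 - <<'E'
from h import *
g=grab_frame("scene")
a=crop(g,195,190,100,140,4);b=crop(g,270,240,100,140,4)
cv2.imwrite("pics/c9.png",np.hstack([a,b]))
E
```

```text
t: 37.15
eef_pos: [0.5217, -0.0257, 0.1584]
ee_rot: [3.141, -0.0, 0.301]
force: [0.8, 0.8, 0.3]
width: 0.0505
gripper_force: 0.0
t: 38.15
eef_pos: [0.5921, -0.2535, 0.1625]
ee_rot: [-3.141, 0.0, 0.301]
force: [0.8, 0.3, -1.1]
width: 0.0505
gripper_force: 0.0
t: 38.55
eef_pos: [0.592, -0.2634, 0.1627]
ee_rot: [-3.141, -0.0, 0.301]
force: [-0.8, 0.3, -0.2]
width: 0.0505
gripper_force: 0.0
```

View pics/c9.png

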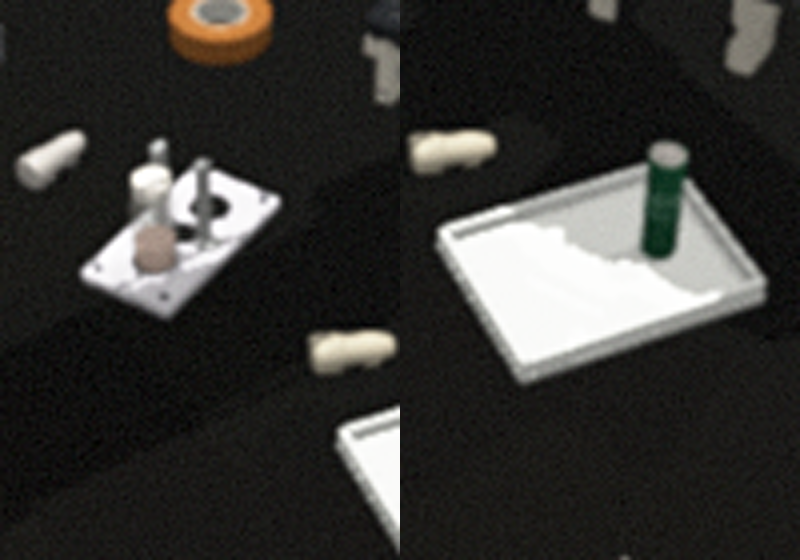

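The vial is back at its old spot: cap (151,183) and base (155,248), as before. Fetching the cell.

```bash
python3 -m handwheel '[{"delta_pos":[0,0,-0.8],"dr":[0,0,0]},{"delta_pos":[0,0,-0.8],"dr":[0,0,0]},{"delta_pos":[0,0,-0.7],"dr":[0,0,0]},{"delta_pos":[0,0,-0.6],"dr":[0,0,0]},{"delta_pos":[0,0,-0.5],"dr":[0,0,0]},{"delta_pos":[0,0,-0.4],"dr":[0,0,0]},{"delta_pos":[0,0,-0.17],"dr":[0,0,0]},{"delta_pos":[0,0,0],"dr":[0,0,0]},{"delta_pos":[0,0,0],"dr":[0,0,0]}]'
python3 -m handwheel '[{"delta_pos":[0,0,0],"dr":[0,0,0]},{"delta_pos":[0,0,0],"dr":[0,0,0]},{"delta_pos":[0,0,0],"dr":[0,0,0]},{"delta_pos":[0,0,0],"dr":[0,0,0]},{"delta_pos":[0,0,0],"dr":[0,0,0]},{"delta_pos":[0,0,0],"dr":[0,0,0]},{"delta_pos":[0,0,0],"dr":[0,0,0]}]' 1 15
```

```text
t: 39.5
eef_pos: [0.5927, -0.2642, 0.0441]
ee_rot: [3.141, -0.001, 0.301]
force: [-0.5, -0.2, 0.6]
width: 0.0505
gripper_force: 0.0
t: 40.2
eef_pos: [0.5923, -0.2642, 0.0437]
ee_rot: [3.141, -0.0, 0.301]
force: [-1.2, 0.1, 1.1]
width: 0.018
gripper_force: 15.0
```

```bash
python3 -m handwheel '[{"delta_pos":[0,0,0.3],"dr":[0,0,0]},{"delta_pos":[0,0,0.6],"dr":[0,0,0]},{"delta_pos":[0,0,0.8],"dr":[0,0,0]},{"delta_pos":[0,0,0.8],"dr":[0,0,0]},{"delta_pos":[0,0,0.8],"dr":[0,0,0]},{"delta_pos":[0,0,0.7],"dr":[0,0,0]},{"delta_pos":[-0.05,0.3,0],"dr":[0,0,0]},{"delta_pos":[-0.05,0.5,0],"dr":[0,0,0]},{"delta_pos":[-0.05,0.7,0],"dr":[0,0,0]},{"delta_pos":[-0.1,0.8,0],"dr":[0,0,0]}]' >/dev/null
python3 -m handwheel '[{"delta_pos":[-0.1,0.8,0],"dr":[0,0,0]},{"delta_pos":[-0.1,0.8,0],"dr":[0,0,0]},{"delta_pos":[-0.1,0.8,0],"dr":[0,0,0]},{"delta_pos":[-0.05,0.8,0],"dr":[0,0,0]},{"delta_pos":[-0.05,0.8,0],"dr":[0,0,0]},{"delta_pos":[0,0.8,0],"dr":[0,0,0]},{"delta_pos":[0,0.7,0],"dr":[0,0,0]},{"delta_pos":[0,0.5,0],"dr":[0,0,0]},{"delta_pos":[0,0.2,0],"dr":[0,0,0]},{"delta_pos":[0,0,0],"dr":[0,0,0]}]'
python3 -m handwheel '[{"delta_pos":[0,0,-0.3],"dr":[0,0,0]},{"delta_pos":[0,0,-0.7],"dr":[0,0,0]},{"delta_pos":[0,0,-0.7],"dr":[0,0,0]},{"delta_pos":[0,0,-0.7],"dr":[0,0,0]},{"delta_pos":[0,0,-0.6],"dr":[0,0,0]},{"delta_pos":[0,0,-0.4],"dr":[0,0,0]},{"delta_pos":[0,0,-0.25],"dr":[0,0,0]},{"delta_pos":[0,0,-0.17],"dr":[0,0,0]},{"delta_pos":[0,0,0],"dr":[0,0,0]},{"delta_pos":[0,0,0],"dr":[0,0,0]}]'
python3 -m handwheel '[{"delta_pos":[0,0,-0.02],"dr":[0,0,0]},{"delta_pos":[0,0,0],"dr":[0,0,0]}]'
python3 -m handwheel '[{"delta_pos":[0,0,-0.015],"dr":[0,0,0]},{"delta_pos":[0,0,0],"dr":[0,0,0]}]'
```

```text
t: 42.2
eef_pos: [0.5724, -0.0084, 0.1632]
ee_rot: [-3.142, 0.001, 0.302]
force: [0.2, 0.0, -1.5]
width: 0.0178
gripper_force: 15.0
t: 43.2
eef_pos: [0.5732, -0.0091, 0.0494]
ee_rot: [3.141, -0.001, 0.301]
force: [-0.0, 0.7, 0.2]
width: 0.0177
gripper_force: 15.0
t: 43.4
eef_pos: [0.5731, -0.009, 0.0489]
ee_rot: [-3.142, -0.001, 0.301]
force: [-0.1, 0.0, -0.2]
width: 0.0179
gripper_force: 15.0
t: 43.6
eef_pos: [0.5728, -0.0091, 0.048]
ee_rot: [-3.142, -0.0, 0.301]
force: [-0.6, 0.2, 0.1]
width: 0.0175
gripper_force: 15.0
```

```bash
python3 -m handwheel '[{"delta_pos":[0,0,-0.015],"dr":[0,0,0]},{"delta_pos":[0,0,0],"dr":[0,0,0]}]';python3 -m handwheel '[{"delta_pos":[0,0,-0.01],"dr":[0,0,0]},{"delta_pos":[0,0,0],"dr":[0,0,0]}]'
```

```text
t: 43.8
eef_pos: [0.5728, -0.0091, 0.0476]
ee_rot: [3.142, -0.0, 0.301]
force: [-0.4, 0.7, 1.9]
width: 0.0176
gripper_force: 15.0
t: 44.0
eef_pos: [0.5729, -0.0091, 0.0476]
ee_rot: [3.141, -0.0, 0.301]
force: [-1.9, 0.6, 5.7]
width: 0.0176
gripper_force: 15.0
```

Seated. Release, rise, and move well clear to the side for a final look.

```bash
python3 -m handwheel '[{"delta_pos":[0,0,0],"dr":[0,0,0]},{"delta_pos":[0,0,0],"dr":[0,0,0]},{"delta_pos":[0,0,0],"dr":[0,0,0]},{"delta_pos":[0,0,0],"dr":[0,0,0]},{"delta_pos":[0,0,0],"dr":[0,0,0]},{"delta_pos":[0,0,0.3],"dr":[0,0,0]},{"delta_pos":[0,0,0.8],"dr":[0,0,0]},{"delta_pos":[0,0,0.9],"dr":[0,0,0]},{"delta_pos":[0,0,0.9],"dr":[0,0,0]},{"delta_pos":[0,0,0.9],"dr":[0,0,0]}]' -0.15
python3 -m handwheel '[{"delta_pos":[0,0,0.9],"dr":[0,0,0]},{"delta_pos":[0,0,0.9],"dr":[0,0,0]},{"delta_pos":[-0.2,-0.9,0],"dr":[0,0,0]},{"delta_pos":[-0.2,-0.9,0],"dr":[0,0,0]},{"delta_pos":[-0.2,-0.9,0],"dr":[0,0,0]},{"delta_pos":[-0.2,-0.9,0],"dr":[0,0,0]},{"delta_pos":[-0.2,-0.9,0],"dr":[0,0,0]},{"delta_pos":[-0.2,-0.9,0],"dr":[0,0,0]},{"delta_pos":[-0.2,-0.9,0],"dr":[0,0,0]},{"delta_pos":[-0.2,-0.9,0],"dr":[0,0,0]}]'
python3 -m handwheel '[{"delta_pos":[-0.2,-0.9,0],"dr":[0,0,0]},{"delta_pos":[-0.2,-0.9,0],"dr":[0,0,0]},{"delta_pos":[0,0,0],"dr":[0,0,0]},{"delta_pos":[0,0,0],"dr":[0,0,0]},{"delta_pos":[0,0,0],"dr":[0,0,0]}]'
python3 - <<'E'
from h import *
f=grab_frame("top");g=grab_frame("scene")
a=np.hstack([crop(f,225,215,100,70,4),crop(g,195,200,100,70,4)]);b=np.hstack([crop(f,145,240,100,70,4),crop(g,130,170,100,70,4)])
cv2.imwrite("pics/c10.png",np.vstack([a,b]))
E
```

```text
t: 45.0
eef_pos: [0.5727, -0.0092, 0.163]
ee_rot: [3.141, -0.0, 0.301]
force: [0.9, -0.5, 0.0]
width: 0.0505
gripper_force: 0.0
t: 46.0
eef_pos: [0.5243, -0.2262, 0.216]
ee_rot: [3.141, -0.001, 0.301]
force: [0.1, -0.1, 0.1]
width: 0.0503
gripper_force: 0.0
t: 46.5
eef_pos: [0.5128, -0.2787, 0.2154]
ee_rot: [3.142, -0.0, 0.301]
force: [0.1, -0.7, -0.3]
width: 0.0502
gripper_force: 0.0
```

View pics/c10.png

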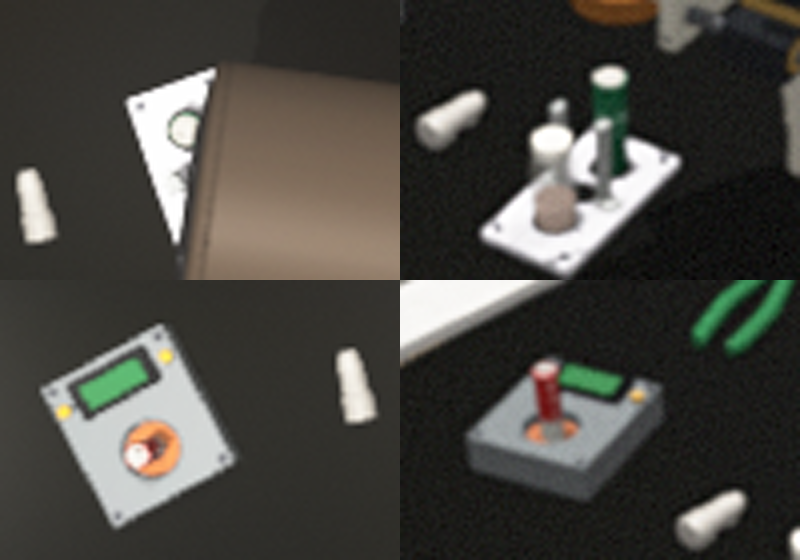

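Everything stands: the cell is at scene crop (610,120), the vial at (553,180), and the battery in the nest. A numeric check of the return spots against the first picture:

Run:
```python
from h import *
o=cv2.imread("pics/scene0.png");g=grab_frame("scene")[:,:,::-1].copy()
for n,(x,y,w,h) in dict(cell_top=(240,214,14,14),vial_cap=(226,229,12,12),vial_base=(227,246,13,13),plate=(213,245,14,16),plugA=(198,221,20,18),plugB=(270,270,26,16)).items():
    S=8;t=cv2.resize(o[y:y+h,x:x+w],None,fx=S,fy=S,interpolation=cv2.INTER_CUBIC);m=4
    s=cv2.resize(g[y-m:y+h+m,x-m:x+w+m],None,fx=S,fy=S,interpolation=cv2.INTER_CUBIC)
    _,v,_,l=cv2.minMaxLoc(cv2.matchTemplate(s,t,cv2.TM_CCOEFF_NORMED));print(n,np.array(l)/S-m,round(v,3))
```

```text
cell_top [0.625 0.125] 0.995
vial_cap [0.    0.125] 0.959
vial_base [-0.125  0.125] 0.943
plate [0. 0.] 0.999
plugA [0. 0.] 0.999
plugB [0.    0.375] 0.988
```

```bash
python3 -c "
from station import *
print(job_done())"
```

```text
the job is handed in; nothing more can be done
None
```

The job is done and handed in: the battery stands in the tester's nest, and the vial and cell are upright on their old cradle spots (vial within about 0.3 mm, cell about 1.2 mm off). Nothing tipped; plug_a did not move and plug_b showed no more than a sub-pixel change.

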